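# Set and start the sound lure

## Task

The sound lure (the grey box with a round selector disc, a loudspeaker and two keys) must play its sixth call. With a fingertip, gently push the selector round by its upright peg, click by click, until the peg stands at the sixth mark, counting clockwise from the long bar, which is the first; only then press the round start key right down and let it come up again. Leave the square stop key alone, do not lift, tip or shove the box along, and leave the little card carton on it, the film pot and the tally counter where they are.

Things in the scene. Friction and masses are not known exactly. Their poses are not given: they have to be found in the camera images.
- lure: Sound lure: grey box 170 mm (its x) x 240 mm (its y) x 64 mm high, 2.4 kg, loose on rubber feet. Origin: centre of its underside; -x side faces the robot, +y is left. On its flat top, as x, y in mm: selector disc (5, 45); round start key (-45, -40) and square stop key (-45, -90), each in a black housing; round loudspeaker grille (45, -68). Bears at most 35 N of push.
- selector_axis (a point): Point on the selector's axis, on the upper face of the disc, 73.5 mm above the underside of the box. The disc is black, 84 mm across; its face lies 9.5 mm above the box top. A flat aluminium cap 18 mm across and 3.5 mm high covers its middle. Axes as lure.
- peg_top (a point): Centre of the top of the selector's upright aluminium peg: round, 12 mm diameter, 25 mm high above the disc, its centre 32 mm from the selector axis. The peg is fixed to the disc and goes round with it.
- first_mark (a point): Middle of the long bar, mark 1, on the box top, 56 mm from the selector axis. Eight black marks ring the disc 36 degrees apart: mark 1 a bar 16 mm long, the others 6 mm. Measured clockwise from above, from the box's +x direction, they lie at -126, -90, -54, -18, 18, 54 (the sixth), 90 and 126 degrees.
- selector (a joint): Selector angle, rad: 0 with the peg at mark 1 (the long bar), growing clockwise from above, 0.628 a mark, to 4.398 at mark 8; stops at both ends. Mark 6 is 3.142. At each mark a sprung roller clicks home: about 3 N at the peg to leave a mark, less and less towards halfway, then it jumps to the next mark. Starts at one of marks 1 to 4, or now and then hung halfway between two.
- start_key (a joint): Travel of the round start key in m: 0 up, 0.006 right down (about 4 N), grows as it is pressed, springs back.
- start_key_top (a point): Centre of the top of the round start key, a grey round cap 26 mm across 22 mm above the box top, standing out of a black round housing 42 mm across and 12 mm high.
- stop_key (a joint): Travel of the square stop key in m: 0 up, 0.006 right down, springs back. Leave it alone.
- stop_key_top (a point): Centre of the top of the square stop key, a grey cap 24 x 24 mm, 19 mm above the panel.
- ring_carton: Small matchbox-like card carton of rings, 40 x 58 x 17 mm, lying loose on the loudspeaker grille of the box. Origin: centre of its underside.
- film_pot: Small black plastic film pot with a grey lid, 35 mm diameter, 58 mm high, standing loose on the worktop to the right of the box. Origin: centre of its underside.
- counter: White hand tally counter, 57 x 71 x 23 mm, lying loose on the worktop to the left of the box. Origin: centre of its underside.
Mind the look-alikes: they are no part of the job. Leave any green look-alike of the ring_carton alone. What is shaped like the counter but green or orange is not meant.

How it is judged (in metres and radians):
On the way, in this order (a step that is already met when the one before it is completed fails the run):
1. the selector rests clicked in at the sixth mark, the start key still up (value of joint selector between 3.0216 and 3.2616 rad and velocity of joint selector between -0.5 and 0.5 rad/s and value of joint start_key below 0.0015 m), for 0.2 s.
2. the round start key is pressed right down with the selector at the sixth mark (value of joint selector between 3.0216 and 3.2616 rad and value of joint start_key above 0.0045 m), for 0.04 s.
3. the start key has come up again (value of joint start_key below 0.0015 m), for 0.1 s.
At the end, for the whole second after the job is handed in: The selector rests at the sixth mark (within 0.12 rad), both keys are up, the box stands flat within 40 mm of where it was, the carton still lies on the box, film pot and counter are within 30 mm of where they were, all at rest (value of joint selector between 3.0216 and 3.2616 rad and value of joint each of start_key, stop_key below 0.0015 m and distance of lure from where it was at the start of the episode below 0.04 m and angle between lure's own z axis and vertical below 0.05 rad and linear speed of each of lure, ring_carton, film_pot, counter below 0.02 m/s and distance of each of film_pot, counter from where it was at the start of the episode below 0.03 m and height (world z) of ring_carton above 0.055 m and distance of ring_carton from where it was at the start of the episode below 0.05 m); the robot touches nothing.
It fails at once if the start key is pressed while the selector is not at the sixth mark (value of joint start_key above 0.003 m and not (value of joint selector between 3.0216 and 3.2616 rad)).
It fails at once if the square stop key is pressed (value of joint stop_key above 0.003 m).
It fails at once if the box is lifted, tipped or shoved more than 40 mm (distance of lure from where it was at the start of the episode above 0.04 m or height (world z) of lure above 0.012 m or angle between lure's own z axis and vertical above 0.12 rad).
It fails at once if the box, its selector or a key is pressed with more than 35 N (contact force between the fingers and lure above 35 N).
It fails at once if the carton, film pot or counter is lifted or pushed away (distance of ring_carton from where it was at the start of the episode above 0.05 m or height (world z) of ring_carton above 0.09 m or distance of any of film_pot, counter from where it was at the start of the episode above 0.03 m).
It also fails if it takes over 54 s, if anything falls off the work surface, if the arm or the gripper's body presses on something with over 40 N, if the wrist force passes 120 N, or if a joint passes its speed limit or range.

## Robot

A 6-joint arm with a two-finger parallel gripper is mounted at the origin on a cart in front of the work surface, level with it; the furniture and walls round the work are solid. World frame = base frame: x ahead of the robot, y to its left, z up, the work surface at z = 0. Lengths are in mm, angles in rad, forces in N, time in s.
With the tool pointing down it reaches from about 300 to 775 mm from the base axis. Payload 14.6 kg.
Tool frame: the origin (TCP) lies on the centre line of the jaws, within the pads' length; the fingertips stand 19 mm ahead of it and the grasp point (between the pads) is the TCP (bot.tip_reach is the distance from the TCP to the fingertips, in mm); z points along the fingers, y is the line along which they close (so a half turn about z gives the same grasp; the last joint's range is limited). The gripper opens to 85 mm and grips with 20 to 120 N. Pads are 22 mm wide; open, the fingers measure 114 mm over their backs; the gripper's body (76 mm by 85 mm) begins 54 mm behind the grasp point. The pads swing forward as they close: fully open they stand 13 mm farther back than shut.
Start: joints at [1.197, 0.3, 1.521, -0, 1.321, -0.067], TCP at [166.103, 524.309, 250.281] pointing down, gripper open.
Joint ranges: [-3.03, 3.03], [-0.79, 2.21], [0.23, 2.52], [-1.04, 4.18], [0, 3.07], [-2.55, 2.55]. Speed limits (rad/s): [2.22, 2.22, 2.57, 3.14, 3.14, 3.14].

## Interface

Orientations are given as a unit quaternion [w, x, y, z].
In Python, from rig import bot gives the robot as it stands. Calls block until the motion is done:
- bot.move_to(position, orientation): joint-space move of the TCP to a pose.
- bot.servo_line(position, attitude=None, speed=150, until_force=None): straight line of the TCP; attitude=None keeps the orientation; speed is the mean speed in mm/s. With until_force (N) it stops when the force on the tool has changed by that much, and returns True; else False.
- bot.move_joints(angles): joint-space move.
- bot.move_gripper(opening, grip_force=None): finger opening in mm; grip_force is the grip in N (None keeps the last); returns when the fingers have stopped.
- bot.dwell(seconds).
- bot.ik(position, orientation): joint angles nearest the present ones, or None.
- bot.read_state(): the state.
- bot.read_camera(name): name is "scene" or "top"; returns a dict with "image" (384x512x3 uint8, blue, green, red), "depth" (384x512 float32, mm along the optical axis (not along the pixel's ray), 0 where there is no reading), "fovy" (degrees; the focal length in pixels is half the picture's height over the tangent of half this angle, whatever the lens; pixels are square), "cx", "cy" (the principal point, pixels), "eye" and "attitude" of the camera in the world. Camera axes: x right, y down, z forward; pixel columns grow to the right and rows downward; lengths in mm; the calibration is good to about 2 mm. A picture is of the moment at which its call begins.
A pose or a line that the arm cannot do raises bot.MotionError and nothing moves.
- bot.finish_job(): hands the job in; it is judged then, once.
The state is a dict: "clock": time; "joint_positions": joint angles; "qvel": joint speeds; "effort": joint torques, N m; "ee_pos": TCP position; "tool_rot": TCP orientation; "ft_force": force on the tool from outside, world axes, zero at the start; "moment": the same for the moment, N m; "grip_width": finger opening in mm; "grip_force": force on a finger pad.
Only numpy, scipy, OpenCV 4.12 (cv2) and the standard library are available. Lean on these libraries where they do the work, as an engineer would, in place of code of your own. Each camera call takes 0.05 s, during which the arm holds its last target. There are 200 camera calls.

## Working session

There is one attempt and no reset: what is moved stays moved. The work goes in short steps, each a Python script; the robot and the scene stay as the last script left them, time stands still between calls to the robot, and variables do not carry over. Pictures are saved under pics/ and viewed, at most 10 in all, crops included, and the job is handed in when it is done.

```bash
ls; mkdir -p pics; cat > h.py <<'E'
import numpy as np, cv2
from scipy.spatial.transform import Rotation as R
from rig import bot
def cam(n):
    c=bot.read_camera(n); c['f']=192/np.tan(np.radians(c['fovy'])/2)
    w,x,y,z=c['attitude']; c['R']=R.from_quat([x,y,z,w]).as_matrix(); c['eye']=np.array(c['eye']); return c
def ray(c,u,v): return c['R']@np.array([(u-c['cx'])/c['f'],(v-c['cy'])/c['f'],1])
def onplane(c,u,v,z):
    d=ray(c,u,v); return c['eye']+d*(z-c['eye'][2])/d[2]
def cloud(c):
    v,u=np.mgrid[:384,:512]; d=c['depth']
    P=np.stack([(u-c['cx'])/c['f']*d,(v-c['cy'])/c['f']*d,d],-1)@c['R'].T+c['eye']; P[d==0]=np.nan; return P
def proj(c,p):
    q=c['R'].T@(np.array(p)-c['eye']); return q[:2]/q[2]*c['f']+[c['cx'],c['cy']]
E
python3 - <<'E'
from h import *
for n in('scene','top'):
    c=cam(n); cv2.imwrite(f'pics/{n}0.png',c['image']); print(n,c['eye'],c['attitude'],c['fovy'],c['cx'],c['cy'])
    np.savez(f'{n}0.npz',**c)
s=bot.read_state();print(s['clock'],s['tool_rot'],s['ft_force'],s['grip_width'],bot.tip_reach)
E
```

```text
pics
scene [   8.62947656 -588.5278889   693.97612282] [-0.41033998  0.84312051 -0.31188829  0.1532795 ] 53.64771410650512 257.62239727740314 191.7669494101072
top [ 324.08357624   31.51609379 1287.80145828] [ 0.0478826  -0.70509504  0.70566919 -0.05078619] 49.40315089351058 252.8354880024536 192.27046716676304
0.1 [-1.14958630e-04  1.52832855e-01  9.88251924e-01 -4.89913457e-04] [-0.54960994  0.20457406 -0.12962565] 85.19817613382328 19.0
```

View pics/scene0.png

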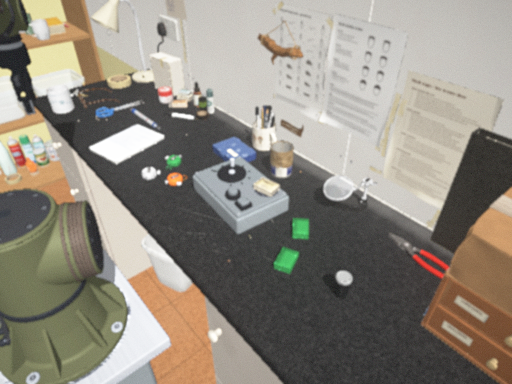

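View pics/top0.png

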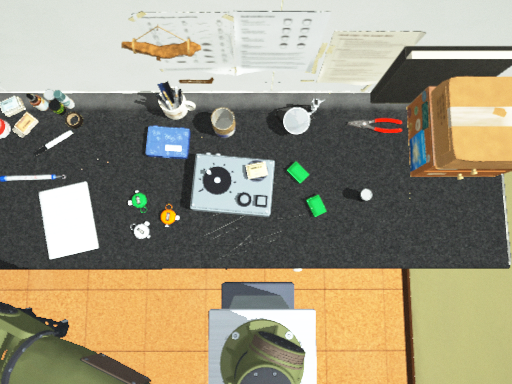

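The scene view shows the lure centred near (240,192). In the top view the box spans columns 191–274 and rows 152–216, with the disc at about (216,181), the start key (244,199), stop key (261,200) and carton (257,170). I'll zoom in and measure next.

```bash
python3 - <<'E'
from h import *
L=lambda n:{k:v for k,v in np.load(n+'0.npz').items()}
a,b=L('top'),L('scene')
A=cv2.resize(a['image'][145:222,185:280],None,fx=6,fy=6,interpolation=cv2.INTER_CUBIC)
B=cv2.resize(b['image'][140:235,185:295],None,fx=6,fy=6,interpolation=cv2.INTER_CUBIC)
cv2.imwrite('pics/topz.png',A);cv2.imwrite('pics/scz.png',B)
for n,c in(('top',a),('scene',b)):
    P=cloud(c); x,y,z=P[...,0],P[...,1],P[...,2]
    hsv=cv2.cvtColor(c['image'],cv2.COLOR_BGR2HSV)
    reg=(x>250)&(x<700)&(y>-150)&(y<250)
    m=reg&(z>54)&(z<74); print(n,m.sum(),'zmed',np.median(z[m]),'table',np.nanmedian(z[reg&(z<20)]))
    m=m&(hsv[...,2]>90)   # grey panel
    mm=cv2.morphologyEx(m.astype(np.uint8),cv2.MORPH_OPEN,np.ones((3,3)))
    k=max(cv2.findContours(mm,0,2)[0],key=cv2.contourArea)
    q=np.array([onplane(c,*p[0],64)[:2] for p in k],np.float32)
    r=cv2.minAreaRect(q); print(r, cv2.boxPoints(r).round(1).tolist())
    hi=reg&(z>90)&(z<130)
    v,u=np.nonzero(hi); print('high pts',[(U,V,P[V,U].round(0).tolist()) for U,V in zip(u,v)][:30])
E
```

```text
top 3626 zmed 63.67120713671545 table -0.4652763325411797
((521.7518310546875, 89.08244323730469), (234.23013305664062, 164.2377166748047), 84.99727630615234) [[429.70001220703125, -20.399999618530273], [593.2999877929688, -34.70000076293945], [613.7999877929688, 198.60000610351562], [450.20001220703125, 212.89999389648438]]
high pts [(np.int64(212), np.int64(123), [699.0, 147.0, 93.0]), (np.int64(232), np.int64(123), [699.0, 88.0, 92.0]), (np.int64(212), np.int64(124), [696.0, 147.0, 93.0]), (np.int64(231), np.int64(124), [696.0, 91.0, 94.0]), (np.int64(232), np.int64(124), [696.0, 88.0, 93.0]), (np.int64(213), np.int64(125), [694.0, 144.0, 90.0]), (np.int64(231), np.int64(125), [693.0, 91.0, 94.0]), (np.int64(213), np.int64(126), [690.0, 144.0, 92.0]), (np.int64(214), np.int64(126), [690.0, 141.0, 92.0]), (np.int64(230), np.int64(126), [690.0, 94.0, 93.0]), (np.int64(215), np.int64(127), [686.0, 138.0, 96.0]), (np.int64(229), np.int64(127), [686.0, 97.0, 95.0]), (np.int64(216), np.int64(128), [684.0, 135.0, 94.0]), (np.int64(217), np.int64(128), [684.0, 132.0, 92.0]), (np.int64(218
[... 2070 characters left out ...]
3.0]), (np.int64(282), np.int64(152), [691.0, 92.0, 92.0]), (np.int64(283), np.int64(152), [694.0, 91.0, 91.0]), (np.int64(284), np.int64(152), [695.0, 87.0, 93.0]), (np.int64(285), np.int64(152), [696.0, 84.0, 94.0]), (np.int64(282), np.int64(153), [689.0, 90.0, 90.0]), (np.int64(283), np.int64(153), [689.0, 86.0, 93.0]), (np.int64(284), np.int64(153), [692.0, 84.0, 92.0]), (np.int64(285), np.int64(153), [696.0, 84.0, 90.0]), (np.int64(230), np.int64(158), [549.0, 160.0, 97.0]), (np.int64(231), np.int64(158), [551.0, 158.0, 98.0]), (np.int64(232), np.int64(158), [552.0, 155.0, 98.0]), (np.int64(233), np.int64(158), [555.0, 153.0, 98.0]), (np.int64(230), np.int64(159), [547.0, 157.0, 96.0])]
```

View pics/topz.png

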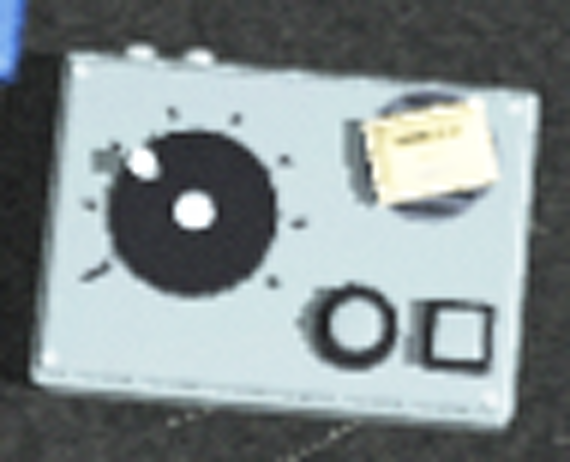

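View pics/scz.png

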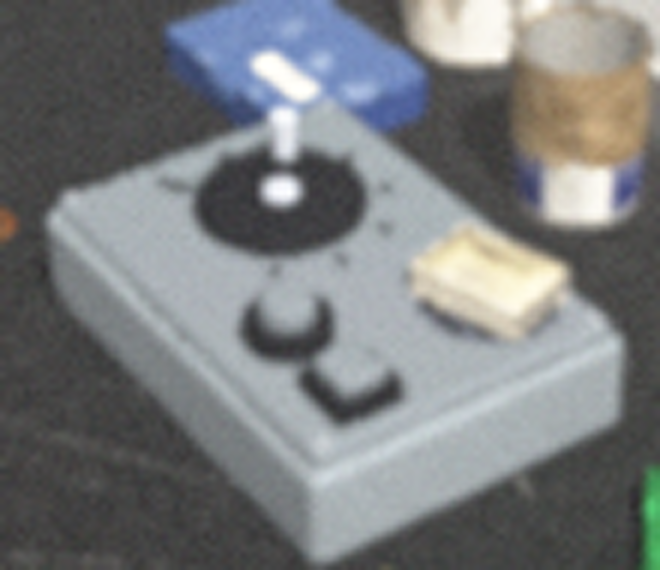

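The top crop shows the disc centre at (193,212), the long bar at (95,272) and the peg top at (143,162). That looks like mark 3, with the sixth mark at (285,160). The scene crop shows the upright peg, the start key (280,315) and the stop key (350,380). I'll triangulate these now.

```bash
cat >> h.py <<'E'
def blob(c,guess,zguess,rad,lo):
    "centroid of the bright blob nearest the projected guess"
    g=proj(c,guess); k=8; I=cv2.resize(c['image'],None,fx=k,fy=k,interpolation=cv2.INTER_CUBIC)
    m=(I.min(2)>lo).astype(np.uint8); n,l,s,ce=cv2.connectedComponentsWithStats(m)
    ce=(ce+.5)/k-.5; d=np.hypot(*(ce-g).T); d[0]=99; d[s[:,4]<150]=99; i=d.argmin(); return ce[i],s[i,4]/k/k,d[i]
def tri(c1,p1,c2,p2):
    A=[];B=[]
    for c,p in((c1,p1),(c2,p2)):
        d=ray(c,*p); d/=np.linalg.norm(d); M=np.eye(3)-np.outer(d,d); A.append(M);B.append(M@c['eye'])
    A=np.vstack(A);B=np.hstack(B); x=np.linalg.lstsq(A,B,rcond=None)[0]; return x,np.linalg.norm(A@x-B)
E
python3 - <<'E'
from h import *
L=lambda n:{k:v for k,v in np.load(n+'0.npz').items()}
a,b=L('top'),L('scene')
Z=lambda u,v,n:(185+(u+.5)/6-.5,(145 if n=='t' else 140)+(v+.5)/6-.5)
pts={'cap':((193,211),(281,189),77),'peg':((143,162),(284,112),98.5),'key':((357,325),(282,303),86),'bar':((95,272),(173,183),64),
'stopkey':((461,332),(350,372),83),'m6':((285,160),(385,228),64),'m4':((172,113),None,64),'m5':((237,118),(386,188),64),'m2':((90,205),None,64),'m7':((300,222),None,64),'m8':((272,282),None,64)}
W={}
for k,(p,q,z) in pts.items():
    t=Z(*p,'t'); W[k]=onplane(a,*t,z)[:2]
    print(k,'topplane',W[k].round(1), end=' ')
    if q: s=Z(*q,'s'); print('sceneplane',onplane(b,*s,z)[:2].round(1),'tri',*[np.round(x,1) for x in tri(a,t,b,s)],end='')
    print()
# peg/cap tops by depth
for n,c in(('top',a),('scene',b)):
    P=cloud(c);x,y,z=np.moveaxis(P,-1,0); m=(np.hypot(x-552,y-158)<25)&(z>88)&(z<110); print(n,'peg depth',np.median(P[m&(z>94)],0).round(1),m.sum())
    print(blob(c,(*W['cap'],77),77,0,190),blob(c,(*W['peg'],98.5),77,0,190))
for k in W:
    d=W[k]-W['cap']; print(k,'r',np.hypot(*d).round(1),'cw from world x',np.degrees(-np.arctan2(d[1],d[0])).round(1))
E
```

```text
cap topplane [531.5 132.5] sceneplane [529.2 128.8] tri [532.1 132.8  73.6] 0.0
peg topplane [551.8 155.1] sceneplane [551.3 153.8] tri [552.1 155.2  97.5] 0.2
key topplane [474.   51.9] sceneplane [469.1  49.4] tri [473.3  52.7  82.2] 2.1
bar topplane [503.2 181.6] sceneplane [503.5 181.9] tri [503.2 181.6  64.3] 0.1
stopkey topplane [471.    1.5] sceneplane [464.2  -3.7] tri [470.6   2.2  76.2] 2.1
m6 topplane [559.4  88.2] sceneplane [557.8  86.7] tri [559.5  88.4  62.3] 0.4
m4 topplane [583.3 144.6] 
m5 topplane [580.7 112.2] sceneplane [579.2 111.7] tri [580.5 112.5  63.1] 0.7
m2 topplane [536.8 184.6] 
m7 topplane [528.2  80.6] 
m8 topplane [498.2  94.2] 
top peg depth [552.4 157.8  98.6] 13
(array([216.87344563, 179.69176547]), np.float64(27.015625), np.float64(0.1364920683006155)) (array([216.87344563, 179.69176547]), np.float64(27.015625), np.float64(11.715962710246531))
scene peg depth [549.2 153.   98.4] 17
(array([231.46420132, 171.20049622]), np.float64(16.53125), np.float64(1.0088718139093054)) (array([232.11745631, 161.07041917]), np.float64(28.609375), np.float64(3.0882898654304993))
cap r 0.0 cw from world x -0.0
peg r 30.4 cw from world x -48.0
key r 99.0 cw from world x 125.5
bar r 56.7 cw from world x -119.9
stopkey r 144.3 cw from world x 114.8
m6 r 52.4 cw from world x 57.8
m4 r 53.1 cw from world x -13.1
m5 r 53.2 cw from world x 22.4
m2 r 52.4 cw from world x -84.2
m7 r 52.0 cw from world x 93.7
m8 r 50.7 cw from world x 131.0
```

Everything agrees: the axis is at (531.5, 132.5), box yaw is about −5°, and the start key's predicted position (474.3, 52.2) matches the measured one (474, 52). The peg is at −48° clockwise in world, so −53° in the box frame, which is mark 3. Next I'll lower the closed fingertips behind the peg and feel for it.

```bash
cat >> h.py <<'E'
AX=np.array([531.5,132.5]); YAW=5.; ZT=73.5+10+19
def pose(psi,off,z=ZT):
    "tool pose off mm behind the peg's centre at clockwise world angle psi (deg)"
    p=np.radians(psi); r=np.array([np.cos(p),-np.sin(p)]); t=np.array([-np.sin(p),-np.cos(p)])
    x=np.array([*-t,0]); zt=np.array([0,0,-1.]); y=np.cross(zt,x)
    q=R.from_matrix(np.stack([x,y,zt],1)).as_quat()
    return [*(AX+32*r-t*off),z],[q[3],q[0],q[1],q[2]]
def st():
    s=bot.read_state(); return round(s['clock'],2),np.round(s['ee_pos'],1),np.round(s['ft_force'],2)
E
python3 - <<'E'
from h import *
bot.move_gripper(0)
bot.move_to(*pose(-49,27,170)); print(st(),bot.read_state()['grip_width'],bot.read_state()['joint_positions'])
print(bot.servo_line(pose(-49,27)[0],speed=60,until_force=4),st())
print('contact',bot.servo_line(pose(-49,13)[0],speed=12,until_force=1.5),st())
p=np.array(bot.read_state()['ee_pos'])[:2]; q=np.array(pose(-49,0)[0])[:2]; print('offset',np.linalg.norm(p-q))
c=cam('scene'); cv2.imwrite('pics/c1.png',cv2.resize(c['image'][110:235,160:310],None,fx=4,fy=4))
E
```

```text
(2.73, array([531.9, 175.2, 170.2]), array([ 0.35, -0.14,  0.03])) 0.31211806021718846 [ 2.52754715e-01  3.98887426e-01  1.58249930e+00  1.17364170e-04
  1.15992521e+00 -6.03750153e-01]
False (4.0, array([532.3, 174.4, 102.9]), array([-0.54, -0.48,  0.03]))
contact True (4.88, array([540.5, 167. , 102.2]), array([-1.06,  0.99,  1.37]))
offset 15.855856016133659
```

View pics/c1.png

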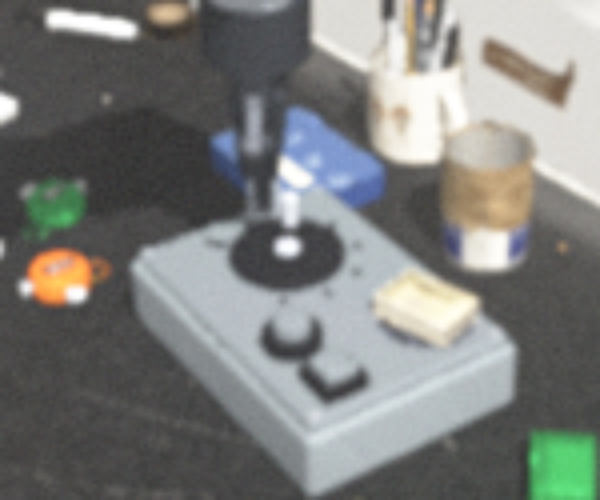

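The finger touches the peg at an offset of about 16–17 mm, as expected. The picture shows the fingertip just left of the peg (290,205) and clear of the disc. Now I'll push one click to mark 4.

```bash
cat >> h.py <<'E'
def arc(a,b,off=16.5,step=6,speed=22):
    n=max(1,int(np.ceil(abs(b-a)/step)))
    for psi in np.linspace(a,b,n+1)[1:]:
        P,q=pose(psi,off); bot.servo_line(P,q,speed=speed); s=st(); print(round(psi,1),*s)
E
python3 - <<'E'
from h import *
arc(-49,-20); bot.dwell(.2); print(st())
c=cam('scene'); cv2.imwrite('pics/c2.png',cv2.resize(c['image'][110:235,160:310],None,fx=4,fy=4))
E
```

```text
-43.2 5.23 [543.3 166.4 102.2] [-1.69  1.43 -1.31]
-37.4 5.55 [546.9 165.  102.4] [-0.25  0.32 -1.49]
-31.6 5.87 [550.1 163.3 102.6] [-0.26  0.26  0.11]
-25.8 6.18 [553.1 161.3 102.5] [-0.42  0.43 -0.39]
-20.0 6.5 [555.8 159.  102.5] [0.29 1.1  0.03]
(6.7, array([555.8, 159. , 102.5]), array([ 0.6 , -0.05,  1.2 ]))
```

View pics/c2.png

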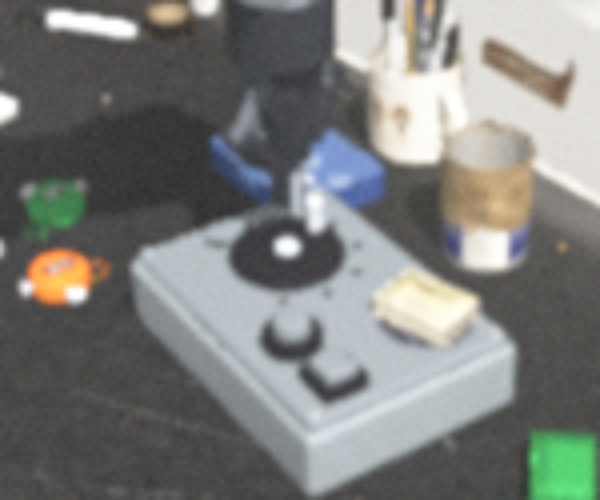

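The peg has moved ahead of the finger; its top is at crop (316,192). I'll check its angle and then push two more clicks the same way, backing off at the end to look.

```bash
python3 - <<'E'
from h import *
c={k:v for k,v in np.load('scene0.npz').items()}
d=onplane(c,160+316.5/4-.5,110+192.5/4-.5,98.5)[:2]-[531.0,131.0]; print('peg r, cw box',np.hypot(*d),np.degrees(-np.arctan2(d[1],d[0]))-YAW)
arc(-20,16); bot.dwell(.2); print(st())
c=cam('scene'); cv2.imwrite('pics/c3.png',cv2.resize(c['image'][110:235,160:310],None,fx=4,fy=4))
E
```

```text
peg r, cw box 39.167928739738514 -24.28606518544667
-14.0 7.08 [558.5 156.3 102.5] [-0.3   0.66  0.27]
-8.0 7.4 [560.7 153.5 102.5] [-0.26  1.33 -0.02]
-2.0 7.72 [562.9 150.1 102.5] [-0.22  0.99  0.19]
4.0 8.05 [564.5 146.7 102.5] [-0.03 -0.22  0.3 ]
10.0 8.38 [565.8 143.2 102.5] [ 0.09  0.58 -0.03]
16.0 8.7 [566.7 139.6 102.5] [0.26 0.38 0.03]
(8.9, array([566.8, 139.7, 102.5]), array([-0.08,  0.24,  0.92]))
```

View pics/c3.png

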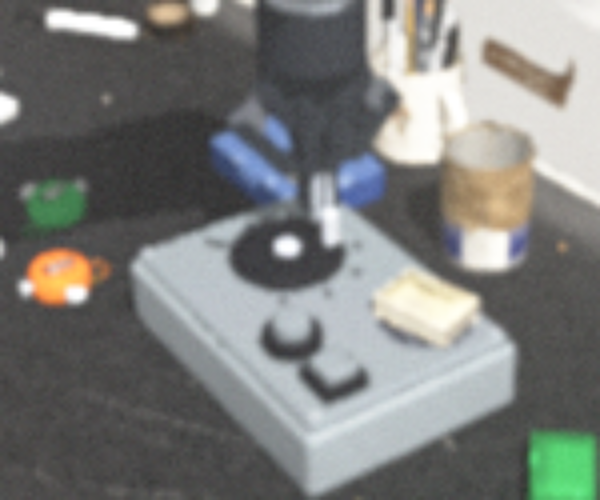

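The peg has advanced again, with its top at crop (331,210), next to the fifth mark. I'll make the last click, then back off and measure from both views.

```bash
python3 - <<'E'
from h import *
arc(16,52); bot.dwell(.3)
P,q=pose(52,26); bot.servo_line(P,speed=40); P[2]=200; bot.servo_line(P,speed=150)
bot.move_to([400,-40,230],q); print(st())
I=[]
for n in('top','scene'):
    c=cam(n); np.savez(n+'1.npz',**c); P=cloud(c); x,y,z=np.moveaxis(P,-1,0)
    m=(np.hypot(x-531.5,y-132)<46)&(z>91)&(z<112); p=np.median(P[m],0); d=p[:2]-AX
    print(n,m.sum(),p.round(1),'r',np.hypot(*d).round(1),'cw box',np.degrees(-np.arctan2(d[1],d[0])).round(1)-YAW)
    a=c['image'][145:222,185:280] if n=='top' else c['image'][140:235,185:280]
    I.append(cv2.resize(a,(380,380*a.shape[0]//a.shape[1]),interpolation=cv2.INTER_CUBIC))
h=max(i.shape[0] for i in I); cv2.imwrite('pics/c4.png',np.hstack([np.pad(i,((0,h-i.shape[0]),(0,0),(0,0))) for i in I]))
E
```

```text
22.0 9.28 [567.4 135.8 102.5] [-0.02 -0.28  0.95]
28.0 9.6 [567.5 132.3 102.5] [0.35 1.2  0.22]
34.0 9.93 [567.2 128.3 102.5] [0.24 0.94 0.56]
40.0 10.25 [566.6 124.6 102.5] [ 0.08 -0.3  -0.11]
46.0 10.57 [565.6 121.  102.5] [ 0.19  0.63 -0.33]
52.0 10.9 [564.2 117.5 102.5] [-0.    0.45 -0.48]
(13.34, array([400.7, -39.7, 229.9]), array([ 0.5 ,  0.66, -0.39]))
top 14 [547.1 105.7  98.6] r 31.0 cw box 54.7
scene 14 [545.2 103.2  97.2] r 32.3 cw box 59.900000000000006
```

View pics/c4.png

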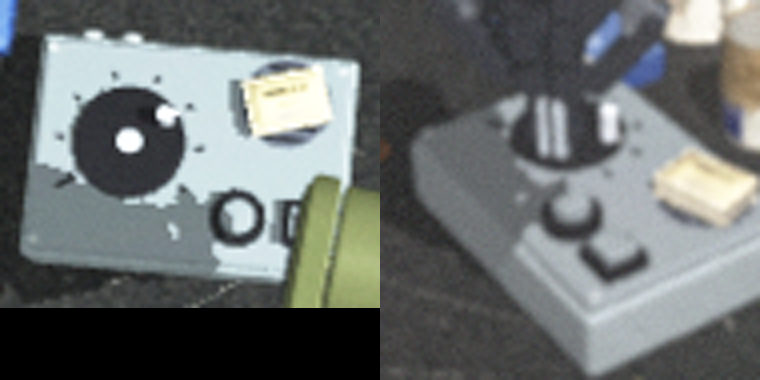

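The top view shows the peg at (167,115) beside the sixth mark, measured at 54.7° clockwise in the box frame (nominal 54°). The start key is where it was, so the box has not moved. Now I'll press the start key.

```bash
python3 - <<'E'
from h import *
q=pose(0,0)[1]; K=[474.2,52.]
bot.move_to([*K,150],q); bot.servo_line([*K,112],speed=60); print(st())
print(bot.servo_line([*K,96.5],speed=12,until_force=9),st())
bot.dwell(.15); print(st())
bot.servo_line([*K,112],speed=30); bot.dwell(.2); bot.servo_line([*K,200],speed=150)
bot.move_to([330,-80,250],q); print(st())
I=[]
for n in('top','scene'):
    c=cam(n); P=cloud(c); x,y,z=np.moveaxis(P,-1,0)
    m=(np.hypot(x-531.5,y-132)<46)&(z>91)&(z<112); d=np.median(P[m],0)[:2]-AX
    k=np.hypot(x-474.2,y-52)<6
    print(n,m.sum(),'cw box',np.degrees(-np.arctan2(d[1],d[0])).round(1)-YAW,'key z',np.nanmedian(z[k]).round(1))
    a=c['image'][115:245,120:400]; I.append(cv2.resize(a,None,fx=2,fy=2,interpolation=cv2.INTER_CUBIC))
cv2.imwrite('pics/c5.png',np.vstack(I))
E
```

```text
(14.92, array([474.3,  52. , 112.2]), array([ 0.47, -0.15, -0.07]))
True (15.94, array([474.3,  52. ,  99. ]), array([-2.77, -0.08,  8.74]))
(16.09, array([474.3,  52. ,  99. ]), array([-2.31,  0.23,  8.89]))
(18.45, array([330.5, -79.8, 249.7]), array([ 0.28,  0.65, -0.68]))
top 14 cw box 54.5 key z 84.6
scene 13 cw box 59.400000000000006 key z 86.4
```

View pics/c5.png

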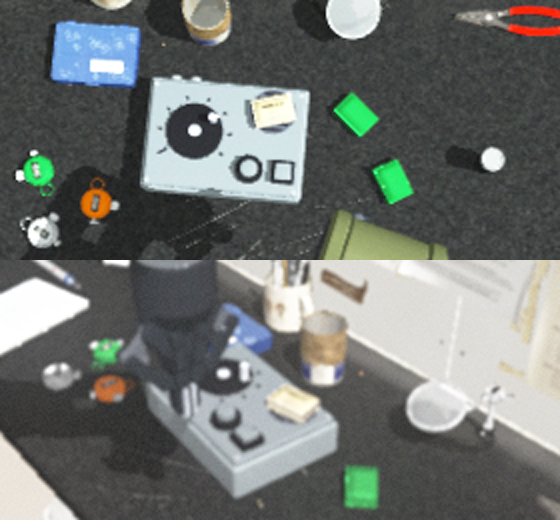

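The key bottomed at 6 mm of travel with 9 N and came back up (top at about 86 mm). The peg is still at mark 6, and the box, carton, film pot and counter are undisturbed. Handing in.

```bash
python3 -c "
from rig import bot
print(bot.finish_job())"
```

```text
the job is handed in; nothing more can be done
None
```

I pushed the selector from mark 3 to mark 6, pressed the start key fully once and let it come back up; nothing else was moved, and the job was handed in at about 18.5 s on the robot's clock (the judge returned no verdict).

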